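# Third hand at the goldsmith's bench: hold the new bench pin home in its clamp

### The job

Slide the new, pale bench pin square end first, sloping side up, into the slot of the steel clamp until that end meets the stop, gently and without ramming it. Then be my third hand while I do up the thumbscrew: hold the pin home against the stop with a steady push of about 12 newtons for at least two seconds, and finish while you are still holding and pushing it, not letting go. Leave the dark, worn pin and everything else on the bench where it is.

Things in the scene. Friction and masses are not known exactly. Their poses are not given: they have to be found in the camera images.
- new_pin: New pale beech bench pin, loose, ~0.1 kg: slab 160 (x) x 54 (y) x 18 thick, lying flat, sloping side up. Origin: centre of underside, 80 mm from either end; z up. +x: square end, edges bevelled 3 mm, goes into the clamp. Full thickness and parallel sides from x -20 to +80: grip there across the 54. From x -20 to the tip at -80 the top slopes down to 8 thick; V-notch 40 deep, 24 wide in the tip.
- new_pin_end (a point): Centre of the new pin's square end face: 80 mm along the pin's +x, 9 mm above its underside.
- old_pin: Worn bench pin, dark brown, loose, otherwise of the same shape, size and axes as the new one. Not to be used: leave it where it lies.
- clamp: Steel bench-pin clamp fixed to the bench. Origin: on the bench, midway across; +x: along the slot, inward; z up. Slot 58 wide, 21 high, floor 14 above the bench, 50 deep from mouth (x -45 mm) to stop (x +5): 110 of the pin stay outside. Mouth bevelled 4 (top, bottom), 6 (sides). Base to x 50, width 152; bridge over the slot, top 47 high; loose brass thumbscrew on it at x -22, top 75 high.
- slot_mouth (a point): Middle of the slot's floor at the mouth: x = -45, z = 14 mm in the clamp's frame.
- slot_end (a point): Middle of the slot's floor at the face of the stop: x = +5, z = 14 mm in the clamp's frame.
- stop_bar: The stop: a rigid blue-black steel bar 18 x 110 x 34 mm across the end of the slot, part of the clamp; it does not give; clamp and stop are smooth waxed steel (friction about 0.3). Origin: bottom centre of its front face, at the point slot_end. Between bridge and bar an 8 mm gap shows the pin's end from above.
- drawplate: Bystander: dark steel drawplate 220 x 45 x 8 mm with rows of holes, lying flat. Origin: centre of underside, x along its length.
- fire_brick: Bystander: pale brown soldering brick 115 x 85 x 32 mm. Origin: centre of underside.
- glass_jar: Bystander: glass jar, 72 diameter, 85 high, aluminium cap. Origin: centre of underside.
- flux_pot: Bystander: white porcelain pot, 64 diameter, 55 high. Origin: centre of underside.
- ring_tin: Bystander: shallow brass tin, 80 diameter, 14 high, with two rings in it. Origin: centre of underside.
- bench_brush: Bystander: wooden-handled brush, 200 long, lying along its x. Origin: underside, near its middle.
- caliper: Bystander: black and steel caliper, 235 long (x), 70 wide, 11 thick, lying flat. Origin: underside, middle of its beam.
Things that resemble listed ones, but are neither listed nor needed, are in the scene too. Leave any blue or turquoise look-alike of the new_pin alone.

How it is judged:
On the way, in this order (a step that is already met when the one before it is completed fails the run):
1. the new pin's square end is in the slot, at least 15 mm past the mouth, pin level, sloping side up (x of new_pin_end in the frame of clamp above -0.03 m and y of new_pin_end in the frame of clamp between -0.005 and 0.005 m and z of new_pin_end in the frame of clamp between 0.019 and 0.028 m and angle between new_pin's own z axis and vertical below 0.15 rad), for 0.1 s.
2. the new pin is home against the stop and pressed on it with 4 to 20 N for 2 s without a break (x of new_pin_end in the frame of clamp above 0.002 m and contact force between new_pin and stop_bar between 4 and 20 N), for 2 s.
At the end, for the whole second after the job is handed in: The new pin is in the clamp's slot, level to within 0.1 rad, sloping side up, its square end against the stop (within 3 mm), and the gripper still holds it and presses it on the stop with 4 to 20 N through the last second (all of step 2 and y of new_pin_end in the frame of clamp between -0.005 and 0.005 m and z of new_pin_end in the frame of clamp between 0.019 and 0.028 m and angle between new_pin's own z axis and vertical below 0.1 rad and angle between the x axis of new_pin and the x axis of clamp, either way round below 0.1 rad and contact force between the fingers and new_pin above 4 N); the arm keeps its last pose, push and grip.
It fails at once if the new pin is rammed: more than 45 N between it and the clamp or its stop (contact force between new_pin and clamp above 45 N).
It fails at once if the old pin or another thing on the bench is shifted by more than 25 mm (distance of any of old_pin, drawplate, fire_brick, glass_jar, flux_pot, ring_tin, bench_brush, caliper from where it was at the start of the episode above 0.025 m).
It also fails if it takes over 64 s, if anything falls off the work surface, if the arm or the gripper's body presses on something with over 40 N, if the wrist force passes 120 N, or if a joint passes its speed limit or range.

### The arm

A 7-joint arm with a two-finger parallel gripper is mounted at the origin on the work surface. World frame = base frame: x ahead of the robot, y to its left, z up, the work surface at z = 0. Lengths are in m, angles in rad, forces in N, time in s.
With the tool pointing down it reaches from about 0.4 to 0.85 m from the base axis. Payload 10.4 kg.
Tool frame: the origin (TCP) lies midway between the tips of the shut fingers; the grasp point (between the pads) lies 19 mm behind it (r.grasp_offset is the distance from the TCP to the grasp point, in m); x points along the fingers, y is the direction in which the jaws open and shut, and the axes are right-handed (so a half turn about x gives the same grasp; the last joint's range is limited). The gripper opens to 87 mm and grips with 3 to 60 N. Pads are 19 mm wide; open, the fingers measure 117 mm over their backs; the gripper's body (75 mm by 190 mm) begins 51 mm behind the grasp point.
Start: joints at [1.223, 0.332, -0.065, 1.46, 0.022, 1.35, -0.088], TCP at [0.199, -0.592, 0.223] pointing down, gripper open.
Joint ranges: [-2.6, 2.6], [-0.5, 2.12], [-1.47, 1.34], [0.16, 2.42], [-1.27, 4.41], [0.06, 2.06], [-2.6, 2.6]. Speed limits (rad/s): [2.22, 2.22, 2.79, 2.79, 3.14, 3.14, 3.14].

### API

Orientations are given as a unit quaternion [x, y, z, w].
In Python, from bench import r, vision, close_job gives the robot as it stands. The module is installed in compiled form; this text tells all that it offers.
- The arm moves only by the shell command python3 -m pendant 'ROWS' [OPENING] [FORCE]. ROWS is text: rows parted by semicolons, each of 6 numbers parted by spaces: the shift along the tool's x, y, z in units of 0.25 m (1.0 is 0.25 m), then the turn, a rotation vector about the tool's x, y, z in units of 1.5 rad (1.0 is 1.5 rad). A call has 1 to 8 rows; each row is the pose to reach, as a shift and turn from the pose commanded when the call began, along the tool's axes at that moment; what a row does not reach only later rows make up. A row lasts 1/10 s, in which the tool goes at most 50 mm and 8.59 degrees, less where a joint would pass 70% of its speed; a pose out of reach is approached as far as the arm can. A call with a number of a shift or a turn outside -1 to 1 is refused whole. A call with a gripper value outside its range is refused whole. OPENING is the gripper command: -1 is shut, 1 is fully open, values between are in proportion, set as the call begins (- or left out, the last holds). The fingers move at their own pace and stop on an object; FORCE is the grip in N (left out, the last holds). Time passes only in rows, so rows that repeat a pose let the fingers close. It gives the time, the measured TCP pose, the force and the opening at its end, in the units of the state.
- r.read_state(): the state, without advancing time (a new reading comes with each control period).
- vision.camera(name): name is "scene" or "top" or "wrist"; returns (picture, depth): 384x512x3 uint8, blue, green, red; 384x512 float32, m along the optical axis (not along the pixel's ray), 0 where there is no reading.
- vision.get_calibration(name): a dict with "camera_matrix" (3x3 intrinsics, pixels), "rvec" (rotation vector, rad) and "tvec" (3), from world to camera coordinates, as OpenCV has them. Camera axes: x right, y down, z forward; pixel columns grow to the right and rows downward; lengths in m; the calibration is good to about 2 mm. A picture is of the moment at which its call begins: read the wrist's pose just before it. get_calibration takes no time and is no camera call; for the wrist camera it gives the pose at the moment of the call.
- close_job(): hands the job in, once; it reports no verdict.
The state is a dict: "time": time; "joint_positions": joint angles; "joint_vel": joint speeds; "joint_torque": joint torques, N m; "ee_pos": TCP position; "eef_rot": TCP orientation; "ft_force": force on the tool from outside, world axes, zero at the start; "torque": the same for the moment, N m; "width": finger opening in m.
Only numpy, scipy, OpenCV 4.12 (cv2) and the standard library are available. Lean on these libraries where they do the work, as an engineer would, in place of code of your own. Each camera call takes 0.05 s, during which the arm holds its last target. There are 200 camera calls.

## Working session

There is one attempt and no reset: what is moved stays moved. The work goes in short steps, Python scripts to look and compute and a shell command to move; the robot and the scene stay as the last step left them, time stands still between calls to the robot, and variables do not carry over. Pictures are saved under pics/ and viewed, about 8 in all and at most 12, crops included, and the job is handed in when it is done.

```bash
mkdir -p pics
python3 - <<'E'
from bench import r,vision
import cv2,numpy as np
for n in("scene","top"):
    im,d=vision.camera(n); c=vision.get_calibration(n)
    cv2.imwrite(f"pics/{n}0.png",im); np.savez(f"{n}0.npz",im=im,d=d,**{k:np.array(v) for k,v in c.items()})
    R,_=cv2.Rodrigues(np.array(c["rvec"])); print(n,np.array(c["camera_matrix"]).round(1).tolist(),(-R.T@np.array(c["tvec"]).ravel()).round(3),R.round(3).tolist())
print(r.read_state(), r.grasp_offset)
E
```

```text
scene [[375.7, 0.0, 250.0], [0.0, 375.7, 193.8], [0.0, 0.0, 1.0]] [1.209 0.314 1.035] [[-0.418, 0.908, 0.001], [0.733, 0.338, -0.591], [-0.537, -0.246, -0.807]]
top [[399.4, 0.0, 258.6], [0.0, 399.4, 187.5], [0.0, 0.0, 1.0]] [0.278 0.024 1.366] [[0.022, -1.0, 0.002], [-0.978, -0.022, -0.206], [0.206, 0.002, -0.979]]
{'time': 0.1, 'joint_positions': array([ 1.22337787,  0.33277216, -0.06468969,  1.4608443 ,  0.02161731,
        1.34989317, -0.08851951]), 'joint_vel': array([-0.00115406, -0.00086121,  0.00089219, -0.00077724,  0.0010437 ,
       -0.00032674,  0.00044888]), 'joint_torque': array([ 2.09074788e-03, -6.24544430e+01,  2.51294783e-02, -3.90717959e+01,
       -6.14137645e-02,  3.65591305e-02,  8.75643605e-05]), 'ee_pos': array([ 0.19933851, -0.59200323,  0.2218625 ]), 'eef_rot': array([-0.69770589, -0.1147551 ,  0.69789793, -0.11391327]), 'ft_force': array([-0.60003326, -0.02424868,  0.26516263]), 'torque': array([-0.02155659, -0.01871938, -0.0138811 ]), 'width': 0.08710329801682602} 0.0187
```

View pics/top0.png

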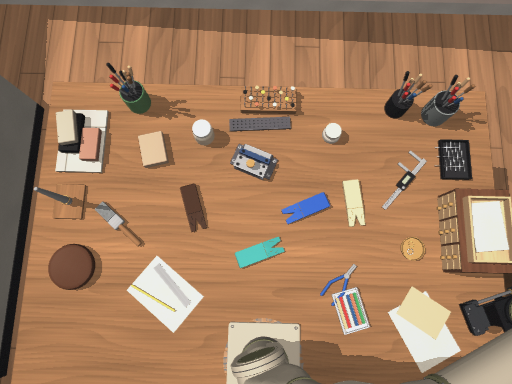

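View pics/scene0.png

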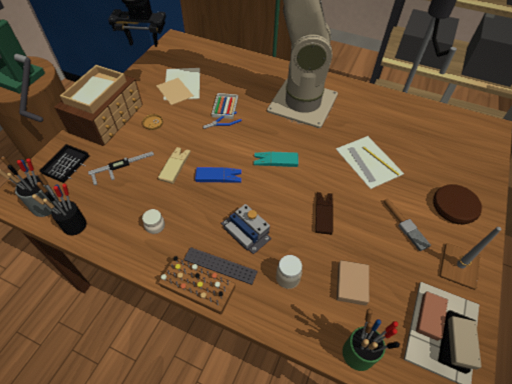

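```bash
cat > h.py <<'E'
import numpy as np,cv2
def load(n): return np.load(n+".npz")
def ray(c,px,z):
    "pixels Nx2 -> world points on plane z"
    K=np.array(c["camera_matrix"],float);R,_=cv2.Rodrigues(np.array(c["rvec"],float));t=np.array(c["tvec"],float).ravel()
    o=-R.T@t; p=np.c_[np.atleast_2d(px),np.ones(len(np.atleast_2d(px)))]@np.linalg.inv(K).T@R
    return o+p*((z-o[2])/p[:,2])[:,None]
def pale(im):
    h=cv2.cvtColor(im,cv2.COLOR_BGR2HSV); return h
E
python3 - <<'E'
from h import *
a=load("top0");im=a["im"]
t=cv2.resize(im[135:190,220:300],(800,550),interpolation=cv2.INTER_CUBIC)
cv2.imwrite("pics/clampcrop.png",t)
h=cv2.cvtColor(im,cv2.COLOR_BGR2HSV)
s=im[165:240,330:380]; print(h[195,354],im[195,354])
m=(cv2.inRange(h,(18,40,150),(40,150,255))); q=np.zeros_like(m);q[165:240,330:380]=m[165:240,330:380]
cs,_=cv2.findContours(q,0,2);c=max(cs,key=cv2.contourArea);print(cv2.contourArea(c))
ap=cv2.approxPolyDP(c,1.5,True)[:,0];print(ap.tolist(),ray(a,ap,.015).round(3).tolist())
w=ray(a,c[:,0].astype(float),.016)[:,:2].astype(np.float32)
print(cv2.minAreaRect(w*1000))
E
```

```text
[ 28  53 237] [188 233 237]
662.0
[[357, 179], [343, 181], [350, 226], [353, 226], [356, 215], [360, 224], [365, 224]] [[0.6, -0.314, 0.015], [0.592, -0.265, 0.015], [0.436, -0.285, 0.015], [0.436, -0.295, 0.015], [0.474, -0.307, 0.015], [0.443, -0.319, 0.015], [0.444, -0.336, 0.015]]
((517.2396850585938, -299.857421875), (160.56861877441406, 57.610897064208984), 6.783697605133057)
```

View pics/clampcrop.png

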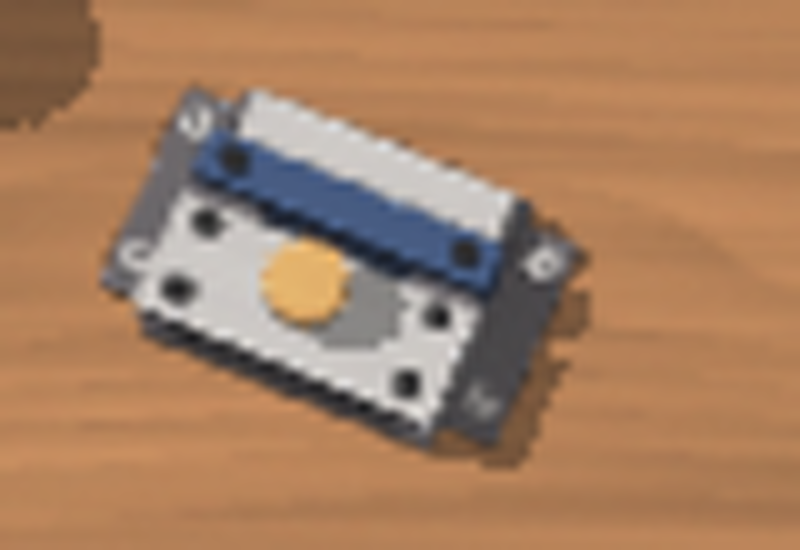

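```bash
cat >> h.py <<'E'
from scipy.spatial.transform import Rotation as Ro
def down(yaw,flip=1):
    "tool x down, tool y = flip * world dir at yaw+90deg"
    x=np.array([0,0,-1.]);y=flip*np.array([-np.sin(yaw),np.cos(yaw),0]);return Ro.from_matrix(np.c_[x,y,np.cross(x,y)])
def row(p0,q0,p,Rt):
    R0=Ro.from_quat(q0); s=R0.inv().apply(np.array(p)-p0)/.25; w=(R0.inv()*Rt).as_rotvec()/1.5
    print("row",np.r_[s,w].round(3))
E
python3 - <<'E'
from h import *
from bench import r
for n,(u0,v0,u1,v1) in {"top0":(225,135,290,185),"scene0":(220,200,275,252)}.items():
    a=load(n);im=a["im"];h=cv2.cvtColor(im,cv2.COLOR_BGR2HSV)
    for nm,lo,hi,z in(("blue",(100,110,60),(125,255,255),.048),("brass",(8,110,180),(22,200,255),.075)):
        m=cv2.inRange(h,lo,hi);q=np.zeros_like(m);q[v0:v1,u0:u1]=m[v0:v1,u0:u1]
        if nm=="brass": q=cv2.morphologyEx(q,cv2.MORPH_OPEN,np.ones((3,3)))
        cs,_=cv2.findContours(q,0,2)
        if not cs: print(n,nm,"none");continue
        c=max(cs,key=cv2.contourArea)
        w=ray(a,c[:,0].astype(float),z)[:,:2]*1000
        print(n,nm,cv2.contourArea(c),cv2.minAreaRect(c),cv2.minAreaRect(w.astype(np.float32)))
s=r.read_state();R=Ro.from_quat(s["eef_rot"]);print(R.as_matrix().round(2))
row(s["ee_pos"],s["eef_rot"],[.517,-.30,.2],down(np.radians(7),1));row(s["ee_pos"],s["eef_rot"],[.517,-.30,.2],down(np.radians(7),-1))
E
```

```text
top0 blue 85.5 ((254.7515106201172, 155.89645385742188), (31.000001907348633, 4.769230842590332), 22.61986541748047) ((665.4270629882812, 43.22309494018555), (106.83515930175781, 16.87799072265625), 67.89666748046875)
top0 brass 428.5 ((259.5, 141.5), (13.0, 59.0), 90.0) ((708.515380859375, 27.8594970703125), (46.0910530090332, 200.36077880859375), 1.333160161972046)
scene0 blue 142.0 ((243.64337158203125, 225.29811096191406), (32.68050003051758, 5.467226505279541), 42.51044845581055) ((668.3158569335938, 43.97731018066406), (108.26095581054688, 18.14268684387207), 68.30276489257812)
scene0 brass none
[[-0.    0.32 -0.95]
 [ 0.   -0.95 -0.32]
 [-1.   -0.    0.  ]]
row [ 8.800e-02 -7.010e-01 -1.577e+00 -1.959e+00 -1.000e-03  0.000e+00]
row [ 8.800e-02 -7.010e-01 -1.577e+00  1.350e-01  0.000e+00  1.000e-03]
```

```bash
python3 -m pendant '0 -0.35 -0.79 0.067 0 0;0 -0.35 -0.79 0.067 0 0;0 -0.35 -0.79 0.067 0 0;0 -0.35 -0.79 0.067 0 0;0 -0.35 -0.79 0.067 0 0;0 -0.35 -0.79 0.067 0 0' 1 50
python3 -m pendant '0 -0.35 -0.79 0.068 0 0;0 -0.35 -0.79 0.068 0 0;0 -0.35 -0.79 0.068 0 0;0 -0.35 -0.79 0.068 0 0;0 -0.35 -0.79 0.068 0 0;0 -0.35 -0.79 0.068 0 0;0 -0.35 -0.79 0.068 0 0' 1
cat > snap.py <<'E'
import sys
from bench import r,vision
from h import *
n=sys.argv[1]; s=r.read_state(); c=vision.get_calibration("wrist"); im,d=vision.camera("wrist")
cv2.imwrite(f"pics/{n}.png",im); np.savez(n+".npz",im=im,d=d,p=s["ee_pos"],q=s["eef_rot"],**{k:np.array(v) for k,v in c.items()})
print(s["time"],s["ee_pos"].round(4),s["eef_rot"].round(4),s["ft_force"].round(2),s["width"])
E
python3 snap.py w1
```

```text
time: 0.7
ee_pos: [0.3612, -0.4439, 0.2224]
eef_rot: [0.703, 0.081, -0.702, 0.081]
ft_force: [-1.5, -0.9, 0.3]
width: 0.087
time: 1.4
ee_pos: [0.5304, -0.3193, 0.2221]
eef_rot: [-0.705, -0.042, 0.706, -0.043]
ft_force: [-0.2, -0.6, 0.5]
width: 0.0871
1.4 [ 0.5304 -0.3193  0.2221] [-0.7053 -0.0422  0.7063 -0.0426] [-0.18 -0.63  0.5 ] 0.08707511910417878
```

View pics/w1.png

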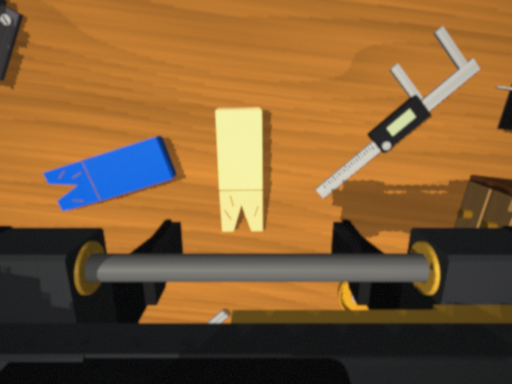

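```bash
cat >> h.py <<'E'
def pin(a,zt,box=None):
    "top-face full-thickness corners by palest hue"
    im=a["im"];h=cv2.cvtColor(im,cv2.COLOR_BGR2HSV)
    m=cv2.inRange(h,(20,30,140),(38,160,255))
    if box: q=np.zeros_like(m);u0,v0,u1,v1=box;q[v0:v1,u0:u1]=m[v0:v1,u0:u1];m=q
    cs,_=cv2.findContours(m,0,1);c=max(cs,key=cv2.contourArea)
    return c[:,0].astype(float)
E
python3 - <<'E'
from h import *
a=load("w1");c=pin(a,.018,(190,90,290,240));w=ray(a,c,.018)[:,:2]
print(cv2.approxPolyDP(c.astype(np.int32)[:,None],2.5,True)[:,0].tolist())
sel=(c[:,1]>118)&(c[:,1]<178); mid=c[:,0].mean(); L=sel&(c[:,0]<mid);Rr=sel&(c[:,0]>mid); T=(c[:,1]<112)&(abs(c[:,0]-240)<18)
fit=lambda p:cv2.fitLine((p*1000).astype(np.float32),2,0,.01,.01).ravel()
l,rr,t=fit(w[L]),fit(w[Rr]),fit(w[T])
for f in(l,rr,t):print(f,np.degrees(np.arctan2(f[1],f[0])))
d=l[:2]*np.sign(l[0])+rr[:2]*np.sign(rr[0]);d/=np.linalg.norm(d);n=np.array([-d[1],d[0]])
yl,yr,xe=l[2:]@n,rr[2:]@n,t[2:]@d
yaw=np.arctan2(d[1],d[0]);o=(d*(xe-80)+n*(yl+yr)/2)/1000
print("width",yl-yr,"yaw",np.degrees(yaw),"origin",o)
g=o+d*-.005
for z in(.1,.004): row(a["p"],a["q"],[*g,z],down(yaw,-1))
print(g)
E
```

```text
[[217, 109], [215, 122], [222, 230], [233, 230], [241, 207], [251, 230], [261, 230], [262, 111], [259, 108]]
[ 9.9090332e-01  1.3457568e-01  5.4560413e+02 -2.6808200e+02] 7.734084
[ 9.9222523e-01  1.2445512e-01  5.5212109e+02 -3.2228613e+02] 7.149291
[ 1.2874810e-01 -9.9167734e-01  5.9560437e+02 -2.9097882e+02] -82.60274
width 54.591614 yaw 7.441687 origin [ 0.5160342  -0.29947203]
row [ 0.488 -0.086  0.067 -0.007  0.001 -0.   ]
row [ 0.872 -0.086  0.066 -0.007  0.001 -0.   ]
[ 0.5110763 -0.3001196]
```

```bash
python3 -m pendant '0.2 -0.086 0.066 -0.007 0 0;0.4 -0.086 0.066 -0.007 0 0;0.55 -0.086 0.066 -0.007 0 0;0.6 -0.086 0.066 -0.007 0 0;0.6 -0.086 0.066 -0.007 0 0;0.6 -0.086 0.066 -0.007 0 0' 1 50
python3 - <<'E'
from h import *
from bench import r
s=r.read_state();row(s["ee_pos"],s["eef_rot"],[.5111,-.3001,.004],down(np.radians(7.44),-1));print(s["ee_pos"])
E
```

```text
time: 2.05
ee_pos: [0.5136, -0.2993, 0.0748]
eef_rot: [0.706, 0.046, -0.705, 0.047]
ft_force: [0.5, -0.1, 0.2]
width: 0.0867
row [ 0.283  0.001  0.011  0.001 -0.001 -0.001]
[ 0.51359724 -0.2993199   0.0747887 ]
```

```bash
python3 -m pendant '0.1 0 0.01 0 0 0;0.2 0 0.01 0 0 0;0.25 0 0.01 0 0 0;0.28 0 0.01 0 0 0;0.28 0 0.01 0 0 0;0.28 0 0.01 0 0 0;0.28 0 0.01 0 0 0' 1 50
python3 -m pendant '0 0 0 0 0 0;0 0 0 0 0 0;0 0 0 0 0 0;0 0 0 0 0 0;0 0 0 0 0 0;0 0 0 0 0 0;0 0 0 0 0 0;0 0 0 0 0 0' -1 50
```

```text
time: 2.75
ee_pos: [0.5111, -0.2985, 0.0038]
eef_rot: [0.706, 0.047, -0.705, 0.047]
ft_force: [-0.3, 0.2, 0.5]
width: 0.0872
time: 3.55
ee_pos: [0.5103, -0.2983, 0.0026]
eef_rot: [0.706, 0.047, -0.706, 0.047]
ft_force: [0.5, -0.8, -0.3]
width: 0.0535
```

```bash
python3 -m pendant '-0.1 0 0 0 0 0;-0.25 0 0 0 0 0;-0.39 0 0 0 0 0;-0.39 0 0 0 0 0;-0.39 0 0 0 0 0' -1 50
python3 - <<'E'
from h import *
from bench import r
s=r.read_state();row(s["ee_pos"],s["eef_rot"],[.505,.109,.1],down(np.radians(-22),-1))
E
```

```text
time: 4.05
ee_pos: [0.5106, -0.2983, 0.1006]
eef_rot: [0.706, 0.047, -0.705, 0.047]
ft_force: [-0.4, -0.4, -2.7]
width: 0.0536
row [ 1.000e-03 -1.618e+00 -1.940e-01  3.450e-01 -1.000e-03 -0.000e+00]
```

```bash
python3 -m pendant '0 -0.12 -0.02 0.04 0 0;0 -0.3 -0.05 0.08 0 0;0 -0.45 -0.08 0.12 0 0;0 -0.6 -0.1 0.15 0 0;0 -0.75 -0.1 0.19 0 0;0 -0.85 -0.1 0.19 0 0;0 -0.85 -0.1 0.19 0 0;0 -0.85 -0.1 0.19 0 0' -1 50
python3 - <<'E'
from h import *
from bench import r
s=r.read_state();row(s["ee_pos"],s["eef_rot"],[.505,.109,.1],down(np.radians(-22),-1))
E
```

```text
time: 4.85
ee_pos: [0.5062, -0.0841, 0.0989]
eef_rot: [-0.704, 0.053, 0.706, 0.053]
ft_force: [0.0, -0.4, -0.7]
width: 0.0535
row [-0.004 -0.763  0.121  0.155  0.001 -0.   ]
```

```bash
python3 -m pendant '0 -0.15 0.03 0.05 0 0;0 -0.3 0.05 0.1 0 0;0 -0.45 0.08 0.15 0 0;0 -0.6 0.1 0.155 0 0;0 -0.72 0.12 0.155 0 0;0 -0.76 0.12 0.155 0 0;0 -0.76 0.12 0.155 0 0;0 -0.76 0.12 0.155 0 0' -1 50
python3 snap.py w2
```

```text
time: 5.65
ee_pos: [0.5063, 0.106, 0.0995]
eef_rot: [-0.694, 0.136, 0.694, 0.136]
ft_force: [0.3, 0.0, -1.2]
width: 0.0536
5.65 [0.5063 0.106  0.0995] [-0.6937  0.1363  0.6942  0.1356] [ 0.31  0.01 -1.19] 0.05360483011381343
```

View pics/w2.png

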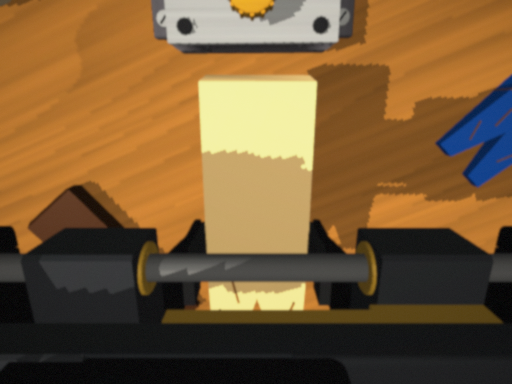

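Run:
```python
from h import *
a=load("w2");Rt=Ro.from_quat(a["q"]).as_matrix()
im=a["im"];g=cv2.cvtColor(im,cv2.COLOR_BGR2GRAY);h=cv2.cvtColor(im,cv2.COLOR_BGR2HSV)
# holes centroid (dark in white)
H=[]
for u,v in((184,26),(321,25)):
    s=g[v-13:v+14,u-13:u+14]<90; n,l,st,ce=cv2.connectedComponentsWithStats(s.astype(np.uint8)); k=l[13,13]; print(st[k]); H.append(ce[k]+[u-13,v-13])
H=ray(a,np.array(H),.047);print("holes",H.round(4))
e=H[0]-H[1];yawc=np.arctan2(-e[0],e[1]);print("clamp yaw holes",np.degrees(yawc))
# front edge of the bridge top: last white row per column
E=[]
for u in range(185,330,5):
    col=g[30:60,u].astype(int); k=np.argmin(np.diff(col)); E.append((u,30+k+.5))
E=np.array(E); w=ray(a,E,.047);f=cv2.fitLine(w[:,:2].astype(np.float32)*1000,cv2.DIST_HUBER,0,.01,.01).ravel();print("edge",E[:,1],f,np.degrees(np.arctan2(f[1],f[0])))
c=pin(a,0,(180,65,335,150)); 
for nm,z in(("top",.115),):
    w=ray(a,c,z)[:,:2]*1000; s=(c[:,1]>95)&(c[:,1]<140);md=c[:,0].mean()
    l=cv2.fitLine(w[s&(c[:,0]<md)].astype(np.float32),2,0,.01,.01).ravel();q=cv2.fitLine(w[s&(c[:,0]>md)].astype(np.float32),2,0,.01,.01).ravel()
    print(l,q,[np.degrees(np.arctan(k[1]/k[0])) for k in(l,q)])
    d=l[:2]*np.sign(l[0])+q[:2]*np.sign(q[0]);d/=np.linalg.norm(d);n=np.array([-d[1],d[0]]);print("width",(l[2:]-q[2:])@n,"pin yaw",np.degrees(np.arctan2(d[1],d[0])),"centreline",n*((l[2:]+q[2:])@n/2)+d*(w@d).max(), "tool yaw",np.degrees(np.arctan2(Rt[1,2],Rt[0,2])))
    nc=np.array([np.sin(-yawc),np.cos(yawc)]);
    print("lateral: pin vs clamp mm",((l[2:]+q[2:])/2)@n, H[:,:2].mean(0)@n*1000, "tcp",a["p"][:2]@n*1000, "pinend along",(w@d).max(),"tcp along",a["p"][:2]@d*1000)
print("from top/scene slot_end lateral",np.array([.6587,.047])@n*1000)
```

```text
[  7   5  14  16 180]
[  6   5  15  16 181]
holes [[0.636  0.1037 0.047 ]
 [0.6039 0.0231 0.047 ]]
clamp yaw holes -21.73720519088003
edge [43.5 42.5 43.5 43.5 43.5 43.5 43.5 43.5 42.5 43.5 43.5 43.5 42.5 43.5
 43.5 43.5 42.5 42.5 42.5 42.5 42.5 42.5 42.5 42.5 42.5 42.5 42.5 41.5
 42.5] [3.690605e-01 9.294054e-01 6.098193e+02 6.581236e+01] 68.34231
[ 9.2470551e-01 -3.8068324e-01  5.7875970e+02  1.0646326e+02] [ 9.2429042e-01 -3.8169003e-01  5.5825055e+02  5.6150158e+01] [np.float32(-22.376009), np.float32(-22.438404)]
width 54.332184 pin yaw -22.407206 centreline [585.67495581  74.22729921] tool yaw 157.83364708509004
lateral: pin vs clamp mm 291.87448 294.93007164080336 tcp 291.0069612627891 pinend along 513.1608900846724 tcp along 427.7111381547629
from top/scene slot_end lateral 294.5390878945589
```

```bash
python3 -m pendant '0.1 -0.01 0 -0.006 0 0;0.2 -0.01 0 -0.006 0 0;0.28 -0.01 0 -0.006 0 0;0.326 -0.01 0 -0.006 0 0;0.326 -0.01 0 -0.006 0 0;0.326 -0.01 0 -0.006 0 0;0.326 -0.01 0 -0.006 0 0' -1 50
python3 snap.py w3
python3 - <<'E'
from h import *
from bench import vision
a=load("w3");d=a["d"];K=a["camera_matrix"];R,_=cv2.Rodrigues(a["rvec"]);t=a["tvec"].ravel()
def P(u,v): 
    z=d[v,u];return R.T@(np.linalg.inv(K)@[u*z,v*z,z]-t)
for u,v in((225,88),(255,88),(290,88),(225,130),(255,130),(290,130),(225,180),(255,180),(290,180),(225,230),(285,230)):print(u,v,P(u,v).round(4))
print("bridge",P(200,35).round(4),P(310,35).round(4))
im,dd=vision.camera("scene");cv2.imwrite("pics/s3.png",cv2.resize(im[150:280,180:350],(680,520),interpolation=cv2.INTER_CUBIC))
E
```

```text
time: 6.4
ee_pos: [0.508, 0.1103, 0.0196]
eef_rot: [0.695, -0.132, -0.694, -0.132]
ft_force: [0.5, 0.2, -0.2]
width: 0.0535
6.4 [0.508  0.1103 0.0196] [ 0.6953 -0.1321 -0.694  -0.1324] [ 0.5   0.18 -0.24] 0.05345110093095244
225 88 [0.5881 0.0952 0.0358]
255 88 [0.5831 0.0824 0.0359]
290 88 [0.5772 0.0674 0.0355]
225 130 [0.5707 0.1026 0.0366]
255 130 [0.5654 0.0894 0.0356]
290 130 [0.5592 0.0739 0.0348]
225 180 [0.5482 0.1123 0.036 ]
255 180 [0.5429 0.0983 0.0369]
290 180 [0.5361 0.0822 0.035 ]
225 230 [0.5236 0.1228 0.0361]
285 230 [0.5117 0.0938 0.0351]
bridge [0.6211 0.0997 0.001 ] [0.599  0.0443 0.0019]
```

View pics/w3.png

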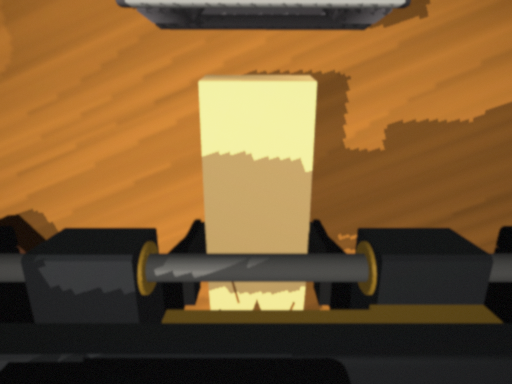

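```bash
python3 -m pendant '0 0 0 0 0 0;0 0 0 0 0 0;0 0 0 0 0 0' -1 50
cat > chk.py <<'E'
from h import *
from bench import r
s=r.read_state();y=Ro.from_quat(s["eef_rot"]).as_matrix()
d=np.array([.9285,-.3714]);n=np.array([.3714,.9285]);p=s["ee_pos"]
print("t",s["time"],"along",(p[:2]@d*1000-590+85.5).round(2),"lat",(p[:2]@n*1000-288.4).round(2),"z",p[2].round(4),"yaw",np.degrees(np.arctan2(-y[1,2],-y[0,2])).round(2),"pitch/roll",(np.degrees(y[2,1:])).round(2),"F",s["ft_force"].round(2),"F_along",(s["ft_force"][:2]@d).round(2),"Flat",(s["ft_force"][:2]@n).round(2),"w",s["width"].round(4))
E
python3 chk.py
```

```text
time: 6.8
ee_pos: [0.5072, 0.1105, 0.0187]
eef_rot: [0.695, -0.132, -0.695, -0.132]
ft_force: [0.4, -0.2, -0.2]
width: 0.0536Traceback (most recent call last):
  File "chk.py", line 5, in <module>
    print("t",s["time"],"along",(p[:2]@d*1000-590+85.5).round(2),"lat",(p[:2]@n*1000-288.4).round(2),"z",p[2].round(4),"yaw",np.degrees(np.arctan2(-y[1,2],-y[0,2])).round(2),"pitch/roll",(np.degrees(y[2,1:])).round(2),"F",s["ft_force"].round(2),"F_along",(s["ft_force"][:2]@d).round(2),"Flat",(s["ft_force"][:2]@n).round(2),"w",s["width"].round(4))
                                                                                                                                                                                                                                                                                                                                        ^^^^^^^^^^^^^^^^
AttributeError: 'float' object has no attribute 'round'
```

```bash
sed -i 's/s\["width"\].round(4)/s["width"]/' chk.py; python3 -m pendant '0.004 0.01 -0.02 0 0 0;0.004 0.01 -0.05 0 0 0;0.004 0.01 -0.07 0 0 0;0.004 0.01 -0.07 0 0 0;0.004 0.01 -0.07 0 0 0;0.004 0.01 -0.07 0 0 0;0.004 0.01 -0.07 0 0 0' -1 50
python3 chk.py; python3 snap.py w4;python3 - <<'E'
from h import *
from bench import vision
im,dd=vision.camera("scene");a=load("w4")["im"]
b=cv2.resize(im[165:265,190:320],(520,400),interpolation=cv2.INTER_CUBIC);cv2.imwrite("pics/s4.png",np.vstack([b,cv2.resize(a[:130,120:400],(520,200))[:200]]))
E
```

```text
time: 7.5
ee_pos: [0.5223, 0.1019, 0.0175]
eef_rot: [-0.695, 0.132, 0.695, 0.132]
ft_force: [0.2, -0.2, 0.1]
width: 0.0532
t 7.5 along -57.41 lat 0.14 z 0.0175 yaw -21.51 pitch/roll [0. 0.] F [ 0.16 -0.19  0.06] F_along 0.22 Flat -0.12 w 0.05323762415259684
7.5 [0.5223 0.1019 0.0175] [-0.6947  0.132   0.6947  0.1319] [ 0.16 -0.19  0.06] 0.05323762415259684
```

View pics/s4.png

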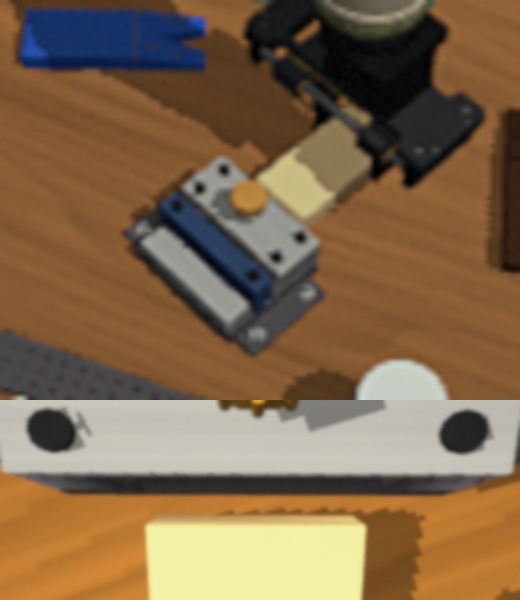

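```bash
python3 -m pendant '0 0 -0.012 0 0 0;0 0 -0.024 0 0 0;0 0 -0.036 0 0 0;0 0 -0.048 0 0 0;0 0 -0.06 0 0 0;0 0 -0.06 0 0 0' -1 50;python3 chk.py
```

```text
time: 8.2
ee_pos: [0.5368, 0.0959, 0.0175]
eef_rot: [0.695, -0.132, -0.695, -0.132]
ft_force: [-1.0, -0.4, -0.8]
width: 0.0532
t 8.2 along -41.71 lat 0.06 z 0.0175 yaw -21.55 pitch/roll [-0.   -0.01] F [-1.02 -0.4  -0.83] F_along -0.8 Flat -0.75 w 0.053199897431389045
```

```bash
python3 -m pendant '0 0 -0.01 0 0 0;0 0 -0.02 0 0 0;0 0 -0.03 0 0 0;0 0 -0.04 0 0 0;0 0 -0.05 0 0 0;0 0 -0.06 0 0 0;0 0 -0.07 0 0 0;0 0 -0.07 0 0 0' -1 50;python3 chk.py
```

```text
time: 9.0
ee_pos: [0.553, 0.0896, 0.0175]
eef_rot: [0.695, -0.132, -0.695, -0.132]
ft_force: [-0.1, 0.4, -0.0]
width: 0.0532
t 9.0 along -24.31 lat 0.14 z 0.0175 yaw -21.54 pitch/roll [ 0.   -0.01] F [-0.09  0.4  -0.01] F_along -0.23 Flat 0.34 w 0.0532237587032262
```

```bash
python3 -m pendant '0 0 -0.008 0 0 0;0 0 -0.016 0 0 0;0 0 -0.024 0 0 0;0 0 -0.032 0 0 0;0 0 -0.04 0 0 0;0 0 -0.044 0 0 0;0 0 -0.044 0 0 0' -1 50;python3 chk.py
```

```text
time: 9.7
ee_pos: [0.563, 0.0857, 0.0175]
eef_rot: [0.695, -0.132, -0.695, -0.132]
ft_force: [0.3, 0.0, -1.6]
width: 0.0535
t 9.7 along -13.52 lat 0.24 z 0.0175 yaw -21.53 pitch/roll [ 0.   -0.01] F [ 0.33  0.03 -1.59] F_along 0.3 Flat 0.16 w 0.053543504459026524
```

```bash
python3 -m pendant '0 0 -0.004 0 0 0;0 0 -0.008 0 0 0;0 0 -0.012 0 0 0;0 0 -0.016 0 0 0;0 0 -0.02 0 0 0;0 0 -0.024 0 0 0;0 0 -0.028 0 0 0;0 0 -0.028 0 0 0' -1 50;python3 chk.py
```

```text
time: 10.5
ee_pos: [0.5695, 0.0831, 0.0175]
eef_rot: [0.695, -0.132, -0.695, -0.132]
ft_force: [-0.0, -0.2, -0.7]
width: 0.0537
t 10.5 along -6.54 lat 0.25 z 0.0175 yaw -21.54 pitch/roll [ 0.   -0.01] F [-0.04 -0.17 -0.74] F_along 0.02 Flat -0.17 w 0.053672850534010566
```

```bash
python3 -m pendant '0 0 -0.002 0 0 0;0 0 -0.004 0 0 0;0 0 -0.006 0 0 0;0 0 -0.008 0 0 0;0 0 -0.008 0 0 0' -1 50;python3 chk.py
```

```text
time: 11.0
ee_pos: [0.5713, 0.0824, 0.0175]
eef_rot: [0.695, -0.132, -0.695, -0.132]
ft_force: [0.0, -0.5, -1.0]
width: 0.0537
t 11.0 along -4.61 lat 0.33 z 0.0175 yaw -21.53 pitch/roll [ 0.   -0.01] F [ 0.04 -0.45 -1.  ] F_along 0.2 Flat -0.41 w 0.053683394768771334
```

```bash
python3 -m pendant '0 0 -0.002 0 0 0;0 0 -0.004 0 0 0;0 0 -0.006 0 0 0;0 0 -0.008 0 0 0;0 0 -0.008 0 0 0' -1 50;python3 chk.py
```

```text
time: 11.5
ee_pos: [0.5732, 0.0817, 0.0176]
eef_rot: [0.695, -0.132, -0.695, -0.132]
ft_force: [-0.3, -0.1, -0.6]
width: 0.0537
t 11.5 along -2.6 lat 0.3 z 0.0176 yaw -21.53 pitch/roll [ 0.   -0.01] F [-0.27 -0.15 -0.6 ] F_along -0.2 Flat -0.24 w 0.053683349804227114
```

```bash
python3 -m pendant '0 0 -0.002 0 0 0;0 0 -0.004 0 0 0;0 0 -0.006 0 0 0;0 0 -0.006 0 0 0' -1 50;python3 chk.py
```

```text
time: 11.9
ee_pos: [0.5746, 0.0811, 0.0175]
eef_rot: [0.695, -0.132, -0.695, -0.132]
ft_force: [1.3, 0.1, -0.3]
width: 0.0533
t 11.9 along -1.1 lat 0.31 z 0.0175 yaw -21.53 pitch/roll [ 0. -0.] F [ 1.29  0.11 -0.34] F_along 1.16 Flat 0.58 w 0.05327472146635001
```

```bash
python3 -m pendant '0 0 -0.002 0 0 0;0 0 -0.004 0 0 0;0 0 -0.004 0 0 0' -1 50;python3 chk.py
```

```text
time: 12.2
ee_pos: [0.5755, 0.0807, 0.0176]
eef_rot: [0.695, -0.132, -0.695, -0.132]
ft_force: [0.4, -0.1, -1.4]
width: 0.0537
t 12.2 along -0.08 lat 0.29 z 0.0176 yaw -21.53 pitch/roll [ 0.   -0.01] F [ 0.36 -0.12 -1.44] F_along 0.38 Flat 0.02 w 0.053702271858464545
```

```bash
python3 -m pendant '0 0 -0.002 0 0 0;0 0 -0.004 0 0 0;0 0 -0.004 0 0 0' -1 50;python3 chk.py
```

```text
time: 12.5
ee_pos: [0.5764, 0.0804, 0.0175]
eef_rot: [0.695, -0.132, -0.695, -0.132]
ft_force: [0.8, -0.2, -1.1]
width: 0.0535
t 12.5 along 0.87 lat 0.34 z 0.0175 yaw -21.53 pitch/roll [ 0. -0.] F [ 0.85 -0.15 -1.06] F_along 0.84 Flat 0.17 w 0.05347989628883389
```

```bash
python3 -m pendant '0 0 -0.002 0 0 0;0 0 -0.004 0 0 0;0 0 -0.004 0 0 0' -1 50;python3 chk.py
```

```text
time: 12.8
ee_pos: [0.5773, 0.08, 0.0175]
eef_rot: [-0.695, 0.132, 0.695, 0.132]
ft_force: [-0.3, 0.4, -0.8]
width: 0.0538
t 12.8 along 1.85 lat 0.32 z 0.0175 yaw -21.53 pitch/roll [ 0.01 -0.  ] F [-0.32  0.41 -0.81] F_along -0.45 Flat 0.26 w 0.053759276158946025
```

```bash
python3 -m pendant '0 0 -0.002 0 0 0;0 0 -0.004 0 0 0;0 0 -0.004 0 0 0' -1 50;python3 chk.py
```

```text
time: 13.1
ee_pos: [0.5774, 0.08, 0.0173]
eef_rot: [-0.694, 0.132, 0.695, 0.132]
ft_force: [-5.3, 1.4, 1.7]
width: 0.0537
t 13.1 along 1.92 lat 0.34 z 0.0173 yaw -21.5 pitch/roll [0.03 0.09] F [-5.33  1.36  1.65] F_along -5.46 Flat -0.72 w 0.0536568843768367
```

```bash
python3 -m pendant '0 0 -0.002 0 0 0;0 0 -0.003 0 0 0;0 0 -0.003 0 0 0;0 0 -0.003 0 0 0' -1 50;python3 chk.py
```

```text
time: 13.5
ee_pos: [0.5774, 0.08, 0.0171]
eef_rot: [-0.694, 0.132, 0.696, 0.132]
ft_force: [-8.4, 2.2, 2.1]
width: 0.0536
t 13.5 along 1.89 lat 0.33 z 0.0171 yaw -21.49 pitch/roll [0.06 0.16] F [-8.43  2.2   2.05] F_along -8.64 Flat -1.09 w 0.053565379205090524
```

```bash
python3 -m pendant '0 0 -0.002 0 0 0;0 0 -0.003 0 0 0;0 0 -0.003 0 0 0;0 0 -0.003 0 0 0' -1 50;python3 chk.py
for i in 1 2; do python3 -m pendant '0 0 0 0 0 0;0 0 0 0 0 0;0 0 0 0 0 0;0 0 0 0 0 0;0 0 0 0 0 0;0 0 0 0 0 0' -1 50 >/dev/null; python3 chk.py; done
```

```text
time: 13.9
ee_pos: [0.5774, 0.08, 0.0169]
eef_rot: [-0.693, 0.132, 0.696, 0.132]
ft_force: [-10.2, 2.8, 3.5]
width: 0.0534
t 13.9 along 1.94 lat 0.35 z 0.0169 yaw -21.48 pitch/roll [0.08 0.23] F [-10.21   2.84   3.5 ] F_along -10.54 Flat -1.16 w 0.0533878449427858
t 14.5 along 1.93 lat 0.33 z 0.0169 yaw -21.48 pitch/roll [0.08 0.23] F [-11.18   1.76   2.46] F_along -11.04 Flat -2.52 w 0.05342231034845978
t 15.1 along 1.95 lat 0.31 z 0.0169 yaw -21.47 pitch/roll [0.08 0.23] F [-10.28   2.45   2.86] F_along -10.46 Flat -1.54 w 0.053594098747075714
```

```bash
python3 -m pendant '0 0 -0.0015 0 0 0;0 0 -0.0015 0 0 0;0 0 -0.0015 0 0 0;0 0 -0.0015 0 0 0;0 0 -0.0015 0 0 0;0 0 -0.0015 0 0 0;0 0 -0.0015 0 0 0;0 0 -0.0015 0 0 0' -1 50;python3 chk.py
for i in 1 2 3; do python3 -m pendant '0 0 0 0 0 0;0 0 0 0 0 0;0 0 0 0 0 0;0 0 0 0 0 0;0 0 0 0 0 0;0 0 0 0 0 0;0 0 0 0 0 0;0 0 0 0 0 0' -1 50 >/dev/null; python3 chk.py; done
python3 - <<'E'
from h import *
from bench import vision
b,_=vision.camera("top");s,_=vision.camera("scene")
z=lambda i:cv2.resize(i,(560,290),interpolation=cv2.INTER_CUBIC)
cv2.imwrite("pics/end.png",np.vstack([z(b[130:190,205:321]),z(s[195:255,200:316])]))
E
```

```text
time: 15.9
ee_pos: [0.5774, 0.08, 0.0168]
eef_rot: [-0.693, 0.132, 0.696, 0.131]
ft_force: [-12.1, 2.5, 3.7]
width: 0.0535
t 15.9 along 1.94 lat 0.34 z 0.0168 yaw -21.47 pitch/roll [0.09 0.27] F [-12.11   2.53   3.71] F_along -12.18 Flat -2.15 w 0.05348629011333342
t 16.7 along 1.92 lat 0.33 z 0.0168 yaw -21.47 pitch/roll [0.09 0.27] F [-11.73   2.58   3.24] F_along -11.85 Flat -1.96 w 0.05371881424493605
t 17.5 along 1.9 lat 0.36 z 0.0168 yaw -21.47 pitch/roll [0.09 0.27] F [-13.05   2.8    3.72] F_along -13.15 Flat -2.25 w 0.053188968399543735
t 18.3 along 1.93 lat 0.32 z 0.0168 yaw -21.47 pitch/roll [0.09 0.27] F [-11.75   3.2    3.12] F_along -12.09 Flat -1.39 w 0.05377489439421396
```

View pics/end.png

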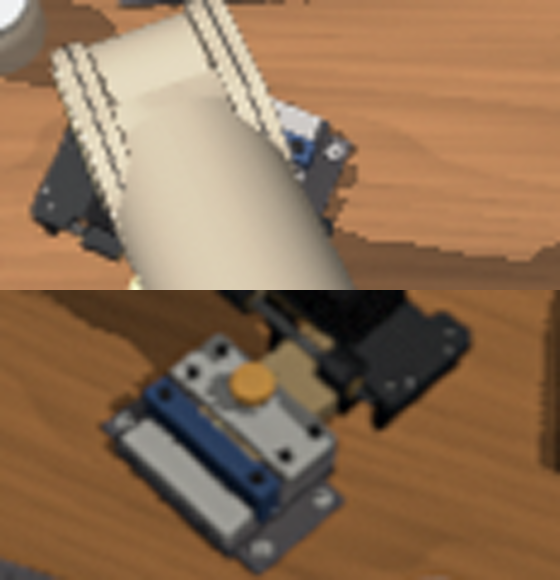

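```bash
python3 -c "
from bench import close_job
print(close_job())"; python3 chk.py
```

```text
the job is handed in; nothing more can be done
None
the job is handed in; nothing more can be done
```

The new pale pin is in the clamp with its square end against the stop. I handed the job in at 18.3 s with the gripper still holding it and pushing.

- **Insertion:** I gripped the pin across its sides, about 5 mm behind its middle, with a grip force of 50 N. I slid it in with no more than about 1 N of resistance. It met the stop during a 0.5 mm step, and I then raised the push in small steps.
- **Hold:** From 15.9 s to 18.3 s the wrist read 11.9 to 13.2 N along the slot. There was also about 3 N vertically and 2 N sideways. Before that, it had been above 8 N since 13.5 s.
- **Position:** The pin sat about 0.3 mm off the slot's centreline, and the tool was tilted 0.3°. The tool was lined up with the slot to within about 0.5°, by my measurement of the clamp.
- **Last picture:** The scene camera shows the pale end in the gap between the bridge and the blue bar.

**Checks that disagreed or fell short:**
- The stop was about 2 mm further along than my camera estimate. That is within my measuring error, and I relied on the contact force rather than the estimate.
- In the last top picture the arm hides the slot, so it confirmed nothing.
- I did not measure the other objects again. The arm met no unexpected contact, and I saw nothing move.

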